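Hold a rebated rail in the filing jig with one diagonal push

ROBOT

A 6-joint arm with a two-finger parallel gripper is mounted at the origin on the work surface. World frame = base frame: x ahead of the robot, y to its left, z up, the work surface at z = 0. Lengths are in m, angles in rad, forces in N, time in s.
With the tool pointing down it reaches from about 0.25 to 0.725 m from the base axis. Payload 4 kg.
Tool frame: the origin (TCP) lies on the centre line of the jaws, within the pads' length; the fingertips stand ahead of it and the grasp point (between the pads) lies 11 mm behind it (bot.tip_extent is the z of the fingertips in the tool frame, in m); z points along the fingers, y is the direction in which the jaws open and shut (so a half turn about z gives the same grasp; the last joint's range is limited). The gripper opens to 85 mm and grips with 20 to 120 N. Pads are 22 mm wide; open, the fingers measure 114 mm over their backs; the gripper's body (76 mm by 85 mm) begins 54 mm behind the grasp point. The pads swing forward as they close: fully open they stand 13 mm farther back than shut.
Start: joints at [-1.229, 0.241, 0.005, 1.335, 0, 1.571], TCP at [0.168, -0.471, 0.239] pointing down, gripper open.
Joint ranges: [-2.72, 2.72], [-1.05, 1.87], [-1.09, 1.28], [-1.99, 2.15], [-1.42, 1.44], [-3.14, 3.14]. Speed limits (rad/s): [2.79, 2.79, 3.14, 3.14, 3.14, 3.14].

INTERFACE

Orientations are given as a unit quaternion [x, y, z, w].
In Python, from workcell import bot gives the robot as it stands.
- The arm moves only by the shell command python3 -m jog 'ROWS'. ROWS is JSON, a list that holds one entry, the list of rows, each a list of 7 numbers: the shift along the world's x, y, z in m, then the turn, a rotation vector about the world's x, y, z in degrees, then the closure in counts, from 0 (fully open) to 255 (shut). In form: [[[tx, ty, tz, ax, ay, az, fingers], ...]]. A call has 1 to 10 rows; each row is the pose to reach, as a shift and turn from the pose commanded when the call began; what a row does not reach only later rows make up. A row lasts 1/12 s, in which the tool goes at most 41.7 mm and 7.16 degrees, less where a joint would pass 70% of its speed; a pose out of reach is approached as far as the arm can. A call with a gripper value outside its range is refused whole. The fingers move at their own pace and stop on an object; the grip force is fixed at half the most. Time passes only in rows, so rows that repeat a pose let the fingers close. It gives the time, the measured TCP pose, the force and the opening at its end, in the units of the state.
- bot.get_obs(): the state, without advancing time (a new reading comes with each control period).
- bot.camera(name): name is "scene" or "top" or "wrist"; returns the picture (400x640x3 uint8, blue, green, red); there is no depth.
- bot.camera_model(name): a dict with "K" (3x3 intrinsics, pixels), "T" (4x4, takes a point from camera to world coordinates). Camera axes: x right, y down, z forward; pixel columns grow to the right and rows downward; lengths in m; the calibration is good to about 2 mm. A picture is of the moment at which its call begins: read the wrist's pose just before it. camera_model takes no time and is no camera call; for the wrist camera it gives the pose at the moment of the call.
- bot.job_done(): hands the job in, once; it reports no verdict.
The state is a dict: "clock": time; "joint_pos": joint angles; "joint_vel": joint speeds; "tau": joint torques, N m; "eef_pos": TCP position; "tool_rot": TCP orientation; "ft_force": force on the tool from outside, world axes, zero at the start; "ft_torque": the same for the moment, N m; "grip_width": finger opening in m.
Only numpy, scipy, OpenCV 4.12 (cv2) and the standard library are available. Lean on these libraries where they do the work, as an engineer would, in place of code of your own. Each camera call takes 0.05 s, during which the arm holds its last target. There are 200 camera calls.

TASK

Get the wooden rail for the model ship's stand ready for filing: set it flat on the white base of the jig with its tall rib along the metal fence and its end up against the blue stop block, and let go of it. Then, with the fingertips in the step of the rail, push it diagonally down and towards the fence so that it is pressed firmly on base and fence together (some 8 N each way), and finish while still holding that push: do not let up at the end. Leave the turntable, file case, glass pot and ship hull where they are.

Things in the scene. Friction and masses are not known exactly. Their poses are not given: they have to be found in the camera images.
- jig: Fixed jig base on the tray: a white laminate board 130 (x) by 240 (y) by 12 mm thick; origin at the centre of its underside. Its x axis points from the open front edge (robot side) squarely to the fence; z up. Turned by up to about 0.25 rad. It may be left or right of the robot's centre line, with the rail on the other side.
- fence: Fixed aluminium fence bar on the far edge of the jig base, 20 thick (x) by 240 long (y) by 16 mm high above the base. Origin on its working face (the face towards the robot), at mid length, at its lower edge, level with the top of the base (12 mm above the tray). The rail lies on its -x side; x points into the bar, y runs along it; axes parallel to the jig's.
- stop: Fixed blue stop block on the jig base close to the fence, towards the +y end of the jig; 46 (x) by 24 (y) by 22 mm high. Its place along the fence varies. Origin at the middle of its working face (which looks to -y) at base-top height; the rail's end goes against this face, on its -y side. Axes parallel to the jig's.
- rail: Loose wooden rail, 120 mm long (y), about 0.16 kg, L-shaped section: a foot 50 wide (x), 20 mm high, and on it along the back a rib 22 wide, 28 mm high (48 in all). Origin on the underside below the rib's middle; x points from the step to the back. The flat back (foot and rib) is at x = +11 mm, goes to the fence; foot's front edge at x = -39 mm. Its +y end goes to the stop.
- rail_grip (a point): Centre of the rib of the rail, 34 mm above its underside (rib spans 20 to 48 mm up, 22 mm wide in x): the place to grasp it across x. Same axes as the rail. It ends up 11 mm in front of the fence face and 60 mm from the stop face.
- rail_step (a point): Middle of the upper face of the foot in front of the rib (the step), 20 mm above the underside, at x = -25 mm of the rail. The step is 28 mm wide (x) and 120 mm long; the rib's front face rises 14 mm behind this point, making an inside corner for a diagonal push.
- turntable_mid (a point): White plastic turntable, 180 mm across and 36 mm high; its middle. Leave alone.
- file_case_mid (a point): Flat aluminium file set case, lid shut, 200 by 110 by 31 mm; its middle. Leave alone.
- pot_mid (a point): Clear glass pot with a steel twist cap, 76 mm across and 84 mm high; its middle. Leave alone.
- hull_mid (a point): Beige plastic model ship hull, about 200 by 70 by 46 mm; its middle, 20 mm up. Leave alone.
There are look-alikes about, which are no part of the job. What is meant by the rail is not purple, and is the smaller of those in its own colour.

How it is judged:
By the outcome, as a careful person would: the job done as asked, in the order asked, and still so for the second after the job is handed in, while the arm keeps its last pose, push and grip.
It also fails if it takes over 61 s, if anything falls off the work surface, if the arm or the gripper's body presses on something with over 40 N, if the wrist force passes 120 N, or if a joint passes its speed limit or range.

## Working session

There is one attempt and no reset: what is moved stays moved. The work goes in short steps, Python scripts to look and compute and a shell command to move; the robot and the scene stay as the last step left them, time stands still between calls to the robot, and variables do not carry over. Pictures are saved under pics/ and viewed, about 8 in all and at most 12, crops included, and the job is handed in when it is done.

```bash
mkdir -p pics; ls
python3 - <<'E'
from workcell import bot
import cv2,numpy as np
for n in("top","scene"):
    cv2.imwrite(f"pics/{n}0.png",bot.camera(n)); m=bot.camera_model(n); print(n,np.round(m["K"],1).tolist(),np.round(m["T"],4).tolist())
o=bot.get_obs(); print(o["clock"],o["eef_pos"],o["tool_rot"],o["ft_force"],o["grip_width"],bot.tip_extent)
E
```

```text
pics
top [[386.2, 0.0, 327.0], [0.0, 386.2, 194.4], [0.0, 0.0, 1.0]] [[0.0112, -0.9951, 0.0987, 0.4799], [-0.9996, -0.0086, 0.0265, 0.0343], [-0.0255, -0.099, -0.9948, 1.0126], [0.0, 0.0, 0.0, 1.0]]
scene [[403.4, 0.0, 317.3], [0.0, 403.4, 195.4], [0.0, 0.0, 1.0]] [[0.5272, 0.6289, -0.5715, 1.0751], [0.8496, -0.4002, 0.3434, -0.2531], [-0.0127, -0.6666, -0.7453, 0.7314], [0.0, 0.0, 0.0, 1.0]]
0.1 [ 0.1674198  -0.47056368  0.23849539] [ 9.85432772e-01  1.70062843e-01 -1.68258151e-04 -9.23388539e-04] [-0.14995428  0.10411662  0.08597437] 0.08563568140136289 0.008
```

View pics/top0.png

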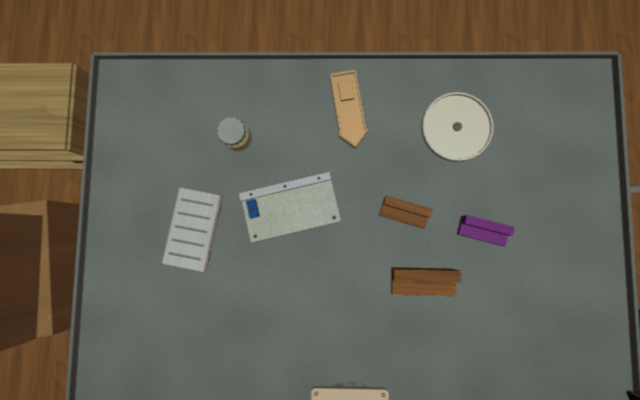

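View pics/scene0.png

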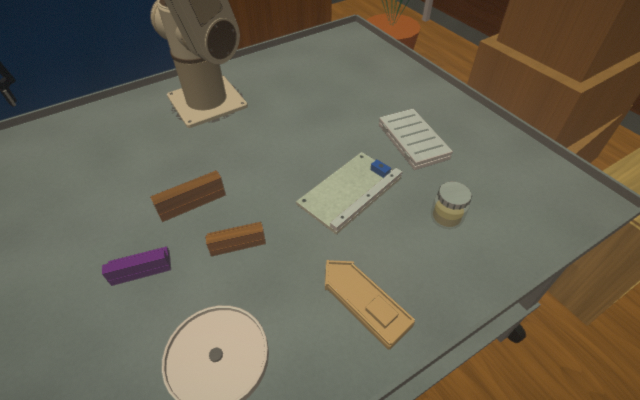

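Seen in both views: a small brown rail at (405,212), a large brown rail at (426,282) and a purple one at (486,230). The one meant is the small brown rail at (405,212), since it's not purple and is the smaller of the brown pair. The jig is at about (290,208), with its blue stop at the left end (+y) and the fence on the far side. I'll confirm this in a crop.

Run:
```python
import cv2,numpy as np
a=cv2.imread("pics/top0.png")
c=cv2.resize(a[185:240,368:448],None,fx=8,fy=8,interpolation=cv2.INTER_CUBIC) 
d=cv2.resize(a[165:245,232:347],None,fx=6.9,fy=6.9,interpolation=cv2.INTER_CUBIC)
cv2.imwrite("pics/cr.png",c);cv2.imwrite("pics/cj.png",d);print(c.shape,d.shape)
```

```text
(440, 640, 3) (552, 794, 3)
```

View pics/cr.png

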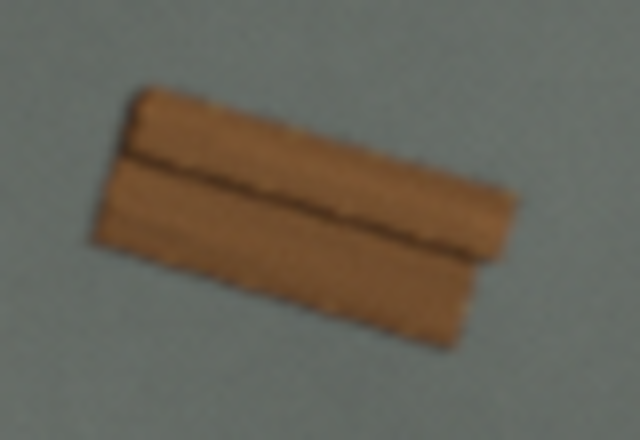

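View pics/cj.png

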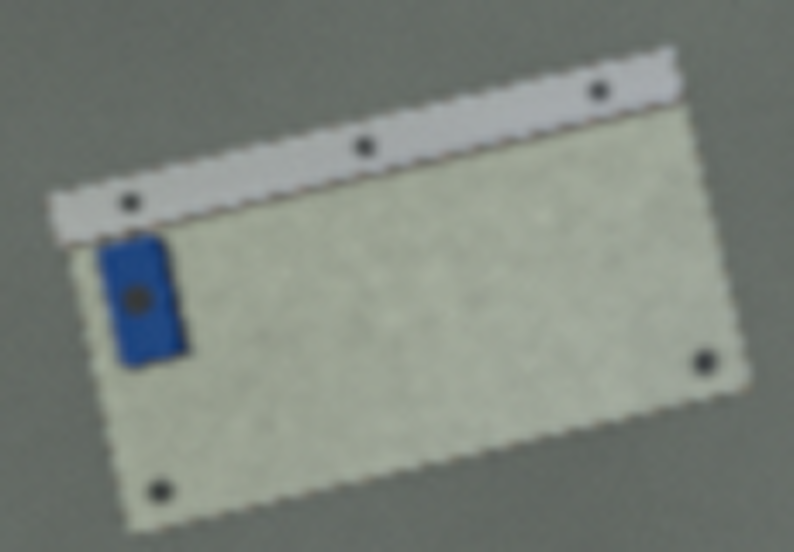

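The crop confirms it: small brown L-rail, rib on the far side and foot towards the robot, so it's already the right way round. Rib-top corners are at crop (150,88), (518,190), (500,262) and foot corners at (95,243), (458,348). Now I'll fit the poses.

```bash
cat > h.py <<'E'
from workcell import bot
import numpy as np,cv2
from scipy.optimize import least_squares
def proj(m,P):
    K,T=np.array(m["K"]),np.array(m["T"]); p=(np.asarray(P)-T[:3,3])@T[:3,:3]; q=p@K.T; return q[:,:2]/q[:,2:]
def W(P,x,y,a):
    P=np.asarray(P,float); c,s=np.cos(a),np.sin(a); return np.c_[x+c*P[:,0]-s*P[:,1],y+s*P[:,0]+c*P[:,1],P[:,2]]
def un(c,f,off): return (np.asarray(c,float)+.5)/f-.5+off
E
python3 - <<'E'
from h import *
m=bot.camera_model("top")
r=un([[150,86],[518,190],[500,262],[125,155],[95,243],[458,348]],8,[368,185])
R=np.array([[11,60,48],[11,-60,48],[-11,-60,48],[-11,60,48],[-39,60,20],[-39,-60,20]])/1e3
f=lambda v:(proj(m,W(R,*v))-r).ravel()
s=least_squares(f,[.45,-.15,0]);print("rail",s.x.round(4),s.fun.round(2))
j=un([[128,532],[750,388],[50,192],[675,47],[62,245],[685,102],[163,235],[188,353],[125,368],[98,240]],6.9,[232,165])
def g(v):
    J=np.array([[-65,120,12],[-65,-120,12],[65,120,28],[65,-120,28],[45,120,28],[45,-120,28]])/1e3
    sx,sy=v[3:5]
    S=[[sx+.023,sy,.034],[sx-.023,sy,.034],[sx-.023,sy+.024,.034],[sx+.023,sy+.024,.034]]
    return (proj(m,W(np.r_[J,S],*v[:3]))-j).ravel()
s=least_squares(g,[.45,.1,.2,.02,.09]);v=s.x;print("jig",v.round(4),s.fun.round(2))
# target rail origin: jig x=45-11, y=sy-60
print("fence face",W([[.045,0,.012]],*v[:3]).round(4)," target rail",W([[.034,v[4]-.06,.012]],*v[:3]).round(4))
E
```

```text
rail [ 0.5479 -0.1418 -0.2714] [-0.52 -0.01  0.23  0.28  0.22 -0.21  0.26 -0.21 -0.21  0.09  0.01  0.06]
jig [0.5456 0.1569 0.2351 0.0171 0.0802] [ 0.06  0.06  0.37  0.22 -0.19 -0.03 -0.07  0.19 -0.38 -0.18  0.21 -0.29
 -0.08 -0.55 -0.03 -0.1  -0.09 -0.17  0.2   0.82]
fence face [[0.5894 0.1674 0.012 ]]  target rail [[0.5739 0.1845 0.012 ]]
```

```bash
python3 -m jog '[[[0.04,0.035,-0.01,0,0,6,0],[0.08,0.07,-0.02,0,0,12,0],[0.11,0.1,-0.03,0,0,18,0],[0.14,0.13,-0.04,0,0,24,0],[0.17,0.15,-0.05,0,0,30,0],[0.2,0.175,-0.06,0,0,36,0],[0.23,0.2,-0.07,0,0,42,0],[0.26,0.225,-0.08,0,0,48,0],[0.29,0.25,-0.09,0,0,54.9,0],[0.29,0.25,-0.09,0,0,54.9,0]]]'
cat >> h.py <<'E'
from scipy.spatial.transform import Rotation as Ro
def st():
    o=bot.get_obs(); y=Ro.from_quat(o["tool_rot"]).as_matrix()
    print("t",round(o["clock"],2),"p",o["eef_pos"].round(4),"yaw_y",round(np.arctan2(y[1,1],y[0,1]),4),"z",y[:,2].round(3),"F",o["ft_force"].round(2),"w",round(o["grip_width"],4),"tip",bot.tip_extent,"q",o["joint_pos"].round(2))
E
python3 -c "from h import *;st()"
```

```text
clock: 0.93
eef_pos: [0.4598, -0.2176, 0.1475]
tool_rot: [0.794, 0.608, 0.0, -0.001]
ft_force: [-0.2, 0.0, 0.2]
grip_width: 0.0852
t 0.93 p [ 0.4598 -0.2176  0.1475] yaw_y -0.2627 z [-0.001  0.002 -1.   ] F [-0.21  0.01  0.17] w 0.0852 tip 0.008 q [-0.44  0.32 -0.14  1.12  0.    1.39]
```

```bash
python3 -m jog '[[[0.03,0.026,0,0,0,-0.5,0],[0.06,0.052,0,0,0,-0.5,0],[0.0905,0.0788,-0.02,0,0,-0.5,0],[0.0905,0.0788,-0.0385,0,0,-0.5,0],[0.0905,0.0788,-0.0385,0,0,-0.5,0],[0.0905,0.0788,-0.0385,0,0,-0.5,0]]]'>/dev/null
python3 - <<'E'
from h import *
st(); m=bot.camera_model("wrist"); im=bot.camera("wrist"); cv2.imwrite("pics/w1.png",im)
R=np.array([[11,60,48],[11,-60,48],[-11,-60,48],[-11,60,48],[-39,60,20],[-39,-60,20]])/1e3
print(proj(m,W(R,.5479,-.1418,-.2714)).round(0).tolist())
np.save("w1.npy",np.array([m["K"],np.array(m["T"])[:3,:3]])); np.save("w1t.npy",np.array(m["T"]))
E
```

```text
t 1.43 p [ 0.5463 -0.1415  0.1091] yaw_y -0.2786 z [-0.005  0.001 -1.   ] F [ 0.52 -1.04 -0.2 ] w 0.0856 tip 0.008 q [-0.25  0.46 -0.03  1.09 -0.    1.6 ]
[[341.0, 130.0], [339.0, 299.0], [309.0, 299.0], [306.0, 130.0], [269.0, 129.0], [277.0, 280.0]]
```

View pics/w1.png

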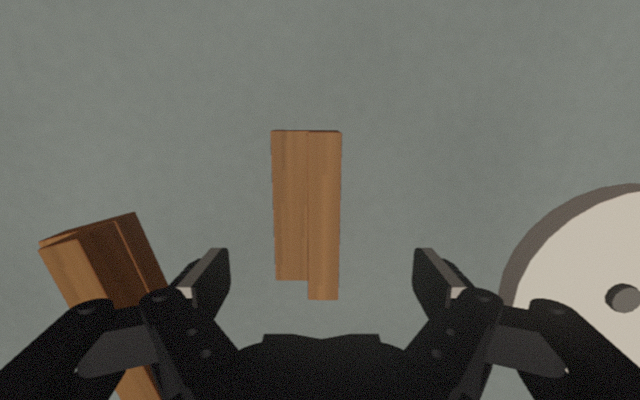

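The corners I see match the projected ones to within about 2 px: rib (341,131)/(338,299)/(308,299), foot (271,130)/(277,280). So the rail pose is good, and I'll descend and grip.

```bash
python3 -m jog '[[[0,0,-0.035,0,0,0,0],[0,0,-0.065,0,0,0,60],[0,0,-0.079,0,0,0,100],[0,0,-0.079,0,0,0,100],[0,0,-0.079,0,0,0,100],[0,0,-0.079,0,0,0,100]]]'; python3 -c "from h import *;st()";python3 -m jog '[[[0,0,0,0,0,0,140],[0,0,0,0,0,0,160],[0,0,0,0,0,0,180],[0,0,0,0,0,0,230],[0,0,0,0,0,0,230],[0,0,0,0,0,0,230],[0,0,0,0,0,0,230],[0,0,0,0,0,0,230]]]'; python3 -c "from h import *;st()"
```

```text
clock: 1.98
eef_pos: [0.5492, -0.1435, 0.034]
tool_rot: [0.799, 0.601, 0.001, 0.001]
ft_force: [0.8, -0.4, 0.1]
grip_width: 0.0522
t 1.98 p [ 0.5492 -0.1435  0.034 ] yaw_y -0.2811 z [ 0.003 -0.001 -1.   ] F [ 0.81 -0.41  0.14] w 0.0522 tip 0.008 q [-0.26  0.54 -0.12  0.91 -0.    1.6 ]
clock: 2.65
eef_pos: [0.5491, -0.1426, 0.0331]
tool_rot: [0.799, 0.602, 0.001, 0.001]
ft_force: [-1.0, -0.1, 7.3]
grip_width: 0.0205
t 2.65 p [ 0.5491 -0.1426  0.0331] yaw_y -0.2795 z [ 0.002 -0.001 -1.   ] F [-0.96 -0.13  7.32] w 0.0205 tip 0.008 q [-0.25  0.54 -0.12  0.91 -0.    1.6 ]
```

```bash
python3 -m jog '[[[0,0,0.005,0,0,0,230],[0,0,0.02,0,0,0,230],[0,0,0.045,0,0,0,230],[0,0,0.075,0,0,0,230],[0,0,0.09,0,0,0,230],[0,0,0.09,0,0,0,230],[0,0,0.09,0,0,0,230]]]'>/dev/null
python3 - <<'E'
from h import *
st(); cv2.imwrite("pics/w2.png",bot.camera("wrist")[60:400,160:500])
E
```

```text
t 3.23 p [ 0.5485 -0.1423  0.1222] yaw_y -0.2794 z [ 0.001 -0.    -1.   ] F [-1.46 -0.35 -1.54] w 0.0208 tip 0.008 q [-0.25  0.44 -0.02  1.11  0.    1.6 ]
```

View pics/w2.png

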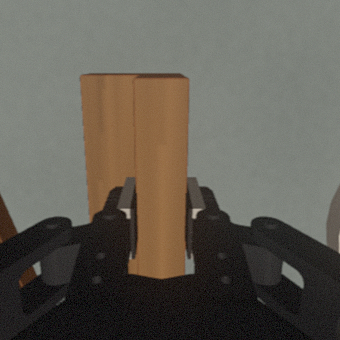

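Rail held level (rib at crop columns 135–188, weight 1.5 N). I'll carry it over to the jig.

```bash
python3 -m jog '[[[0.001,0.03,0,0,0,3,230],[0.002,0.068,0,0,0,7,230],[0.004,0.106,0,0,0,11,230],[0.005,0.144,0,0,0,15,230],[0.007,0.182,0,0,0,19,230],[0.008,0.22,0,0,0,23,230],[0.01,0.258,0,0,0,26.5,230],[0.011,0.29,0,0,0,29.5,230],[0.011,0.302,0,0,0,29.5,230],[0.011,0.302,0,0,0,29.5,230]]]'>/dev/null; python3 -m jog '[[[0,0,0,0,0,0,230],[0,0,-0.03,0,0,0,230],[0,0,-0.05,0,0,0,230],[0,0,-0.05,0,0,0,230],[0,0,-0.05,0,0,0,230],[0,0,-0.05,0,0,0,230]]]'>/dev/null
python3 - <<'E'
from h import *
st(); m=bot.camera_model("wrist"); im=bot.camera("wrist")
for k in("top",): 
    t=bot.camera(k)[150:260,220:360]; cv2.imwrite("pics/t2.png",cv2.resize(t,None,fx=5,fy=5,interpolation=cv2.INTER_CUBIC))
cv2.imwrite("pics/w3.png",im)
F=np.array([[45,120,28],[45,-120,28],[-6,80.2,34],[40,80.2,34]])/1e3
print(proj(m,W(F,.5456,.1569,.2351)).round(0).tolist())
E
```

```text
t 4.62 p [0.5596 0.1585 0.0724] yaw_y 0.2333 z [ 0. -0. -1.] F [ 0.26 -0.96 -1.25] w 0.0207 tip 0.008 q [ 0.28  0.52 -0.04  1.01 -0.    1.61]
[[380.0, 10.0], [364.0, 383.0], [283.0, 90.0], [369.0, 89.0]]
```

View pics/w3.png

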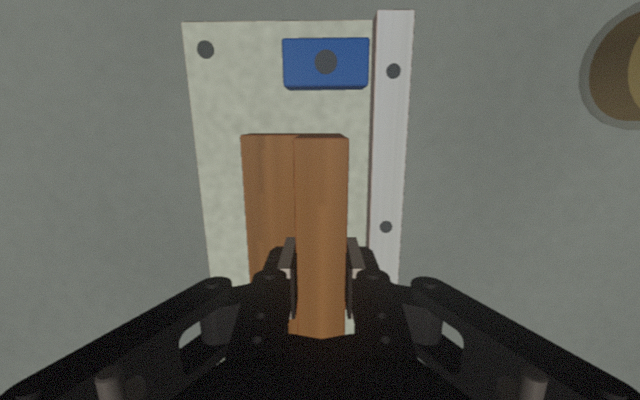

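The wrist view agrees with the jig fit: stop face at row 89, stop's right corner at (369,89), and the fence edge within about 2 mm. I'll go down until it just touches.

```bash
python3 -m jog '[[[0,0,-0.01,0,0,0,230],[0,0,-0.02,0,0,0,230],[0,0,-0.024,0,0,0,230],[0,0,-0.024,0,0,0,230],[0,0,-0.024,0,0,0,230]]]'; python3 -m jog '[[[0,0,-0.001,0,0,0,230],[0,0,-0.002,0,0,0,230],[0,0,-0.002,0,0,0,230],[0,0,-0.002,0,0,0,230]]]'; python3 -c "from h import *;st()"
```

```text
clock: 5.13
eef_pos: [0.5584, 0.1597, 0.047]
tool_rot: [0.619, 0.785, -0.001, -0.0]
ft_force: [0.3, -0.3, -1.5]
grip_width: 0.021
clock: 5.47
eef_pos: [0.5592, 0.1598, 0.046]
tool_rot: [0.619, 0.785, 0.0, 0.0]
ft_force: [0.3, 0.0, -1.5]
grip_width: 0.021
t 5.47 p [0.5592 0.1598 0.046 ] yaw_y 0.2354 z [ 0.  0. -1.] F [ 0.3   0.01 -1.46] w 0.021 tip 0.008 q [ 0.28  0.55 -0.07  0.96  0.    1.61]
```

```bash
python3 -m jog '[[[0.006,0.01,0,0,0,0,230],[0.0126,0.0205,0,0,0,0,230],[0.0126,0.0205,0,0,0,0,230],[0.0126,0.0205,0,0,0,0,230],[0.0126,0.0205,-0.001,0,0,0,230],[0.0126,0.0205,-0.001,0,0,0,230]]]'; python3 -m jog '[[[0.001,0.0002,0,0,0,0,230],[0.002,0.0005,0,0,0,0,230],[0.003,0.0007,0,0,0,0,230],[0.004,0.0009,0,0,0,0,230],[0.004,0.0009,0,0,0,0,230],[0.004,0.0009,0,0,0,0,230]]]'; python3 -c "from h import *;st()"
```

```text
clock: 5.97
eef_pos: [0.5717, 0.1799, 0.0452]
tool_rot: [0.619, 0.785, 0.0, 0.0]
ft_force: [-0.9, 0.3, 0.7]
grip_width: 0.0208
clock: 6.47
eef_pos: [0.574, 0.1804, 0.0452]
tool_rot: [0.619, 0.785, -0.001, -0.001]
ft_force: [-6.5, -2.4, 7.7]
grip_width: 0.0208
t 6.47 p [0.574  0.1804 0.0452] yaw_y 0.2357 z [-0.003 -0.001 -1.   ] F [-6.49 -2.38  7.67] w 0.0208 tip 0.008 q [ 0.3   0.59 -0.    0.99 -0.    1.64]
```

```bash
python3 -m jog '[[[-0.0004,0.001,0.0005,0,0,0,230],[-0.0007,0.002,0.0005,0,0,0,230],[-0.001,0.003,0.0005,0,0,0,230],[-0.001,0.003,0.0005,0,0,0,230]]]'; python3 -m jog '[[[-0.0002,0.001,0,0,0,0,230],[-0.0005,0.002,0,0,0,0,230],[-0.0005,0.002,0,0,0,0,230],[-0.0005,0.002,0,0,0,0,230]]]'; python3 -c "from h import *;st()"
```

```text
clock: 6.8
eef_pos: [0.5733, 0.1829, 0.0452]
tool_rot: [0.619, 0.785, -0.002, -0.0]
ft_force: [-5.0, -3.1, 4.4]
grip_width: 0.0207
clock: 7.13
eef_pos: [0.5729, 0.1848, 0.0452]
tool_rot: [0.619, 0.785, -0.002, -0.0]
ft_force: [-4.7, -3.2, 4.8]
grip_width: 0.0209
t 7.13 p [0.5729 0.1848 0.0452] yaw_y 0.2351 z [-0.003 -0.002 -1.   ] F [-4.72 -3.22  4.75] w 0.0209 tip 0.008 q [ 0.31  0.59 -0.    0.99 -0.    1.65]
```

```bash
python3 -m jog '[[[-0.0002,0.001,0,0,0,0,230],[-0.0005,0.002,0,0,0,0,230],[-0.0005,0.002,0,0,0,0,230],[-0.0005,0.002,0,0,0,0,230]]]'; python3 -m jog '[[[-0.0002,0.001,0,0,0,0,230],[-0.0005,0.002,0,0,0,0,230],[-0.0005,0.002,0,0,0,0,230],[-0.0005,0.002,0,0,0,0,230]]]'; python3 -c "from h import *;st()"
```

```text
clock: 7.47
eef_pos: [0.5725, 0.1866, 0.0452]
tool_rot: [0.619, 0.785, -0.002, -0.0]
ft_force: [-4.0, -4.8, 5.1]
grip_width: 0.0207
clock: 7.8
eef_pos: [0.5725, 0.1867, 0.0453]
tool_rot: [0.62, 0.785, -0.003, 0.001]
ft_force: [-2.8, -8.9, 6.2]
grip_width: 0.0209
t 7.8 p [0.5725 0.1867 0.0453] yaw_y 0.2342 z [-0.001 -0.006 -1.   ] F [-2.8  -8.85  6.17] w 0.0209 tip 0.008 q [ 0.32  0.59  0.    0.99 -0.01  1.65]
```

Fence, base and stop are all touched. Easing the push slightly and letting go, then checking with a picture.

```bash
python3 -m jog '[[[0.0002,-0.001,0,0,0,0,230],[0.0002,-0.001,0,0,0,0,200],[0.0002,-0.001,0,0,0,0,170],[0.0002,-0.001,0,0,0,0,130],[0.0002,-0.001,0,0,0,0,100],[0.0002,-0.001,0,0,0,0,100],[0.0002,-0.001,0,0,0,0,100]]]'; python3 -m jog '[[[0,0,0.02,0,0,0,100],[0,0,0.05,0,0,0,100],[0,0,0.07,0,0,0,100],[0,0,0.07,0,0,0,160],[0,0,0.07,0,0,0,255],[0,0,0.07,0,0,0,255],[0,0,0.07,0,0,0,255],[0,0,0.07,0,0,0,255],[0,0,0.07,0,0,0,255],[0,0,0.07,0,0,0,255]]]'
python3 - <<'E'
from h import *
st(); m=bot.camera_model("wrist"); im=bot.camera("wrist"); cv2.imwrite("pics/w4.png",cv2.resize(im[0:400,120:500],None,fx=1.5,fy=1.5,interpolation=cv2.INTER_CUBIC))
R=np.array([[11,60,48],[-11,60,48],[-39,60,20]])/1e3+[0,0,.012]
p=proj(m,W(R,.5725,.1867,.2351)); print(((p-[120,0])*1.5).round(0).tolist())
E
```

```text
clock: 8.38
eef_pos: [0.5736, 0.1894, 0.0453]
tool_rot: [0.619, 0.785, 0.0, 0.0]
ft_force: [0.0, 0.0, 0.8]
grip_width: 0.052
clock: 9.22
eef_pos: [0.5729, 0.189, 0.1144]
tool_rot: [0.619, 0.785, -0.001, -0.0]
ft_force: [0.2, 1.0, -0.9]
grip_width: 0.0004
t 9.22 p [0.5729 0.189  0.1144] yaw_y 0.2353 z [-0.002 -0.    -1.   ] F [ 0.21  0.96 -0.9 ] w 0.0004 tip 0.008 q [0.32 0.52 0.09 1.14 0.   1.65]
[[326.0, 201.0], [272.0, 201.0], [216.0, 199.0]]
```

View pics/w4.png

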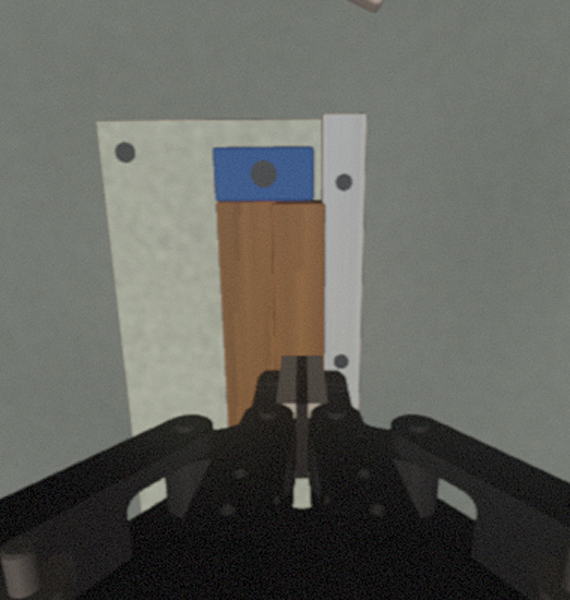

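Seated: the rail's end lies on the stop face (crop row 200) and the rib's back on the fence edge (crop column 325), as predicted. Next, the closed fingertips go over the step.

```bash
python3 -m jog '[[[-0.015,-0.004,0,0,0,0,255],[-0.027,-0.0085,0,0,0,0,255],[-0.027,-0.0085,0,0,0,0,255],[-0.027,-0.0085,-0.03,0,0,0,255],[-0.027,-0.0085,-0.055,0,0,0,255],[-0.027,-0.0085,-0.07,0,0,0,255],[-0.027,-0.0085,-0.07,0,0,0,255],[-0.027,-0.0085,-0.07,0,0,0,255]]]'; python3 -m jog '[[[0,0,-0.001,0,0,0,255],[0,0,-0.002,0,0,0,255],[0,0,-0.003,0,0,0,255],[0,0,-0.003,0,0,0,255],[0,0,-0.003,0,0,0,255]]]'; python3 -c "from h import *;st()"
```

```text
clock: 9.93
eef_pos: [0.5461, 0.1805, 0.0445]
tool_rot: [0.619, 0.785, -0.001, -0.001]
ft_force: [0.5, 0.2, 0.4]
grip_width: 0.0001
clock: 10.35
eef_pos: [0.5468, 0.1807, 0.0429]
tool_rot: [0.619, 0.785, 0.0, 0.0]
ft_force: [-0.6, -0.1, -0.8]
grip_width: -0.0002
t 10.35 p [0.5468 0.1807 0.0429] yaw_y 0.2353 z [ 0.001  0.    -1.   ] F [-0.63 -0.11 -0.85] w -0.0002 tip 0.008 q [ 0.32  0.54 -0.09  0.94 -0.    1.65]
```

```bash
python3 -m jog '[[[0,0,-0.001,0,0,0,255],[0,0,-0.002,0,0,0,255],[0,0,-0.002,0,0,0,255],[0,0,-0.002,0,0,0,255]]]'; python3 -m jog '[[[0.001,0.0002,0,0,0,0,255],[0.002,0.0005,0,0,0,0,255],[0.002,0.0005,0,0,0,0,255],[0.002,0.0005,0,0,0,0,255]]]'; python3 -c "from h import *;st()"
```

```text
clock: 10.68
eef_pos: [0.5463, 0.1806, 0.0402]
tool_rot: [0.619, 0.785, -0.0, -0.0]
ft_force: [0.2, -0.1, -0.1]
grip_width: -0.0
clock: 11.02
eef_pos: [0.5482, 0.1811, 0.0402]
tool_rot: [0.619, 0.785, -0.0, -0.0]
ft_force: [-1.7, -0.6, 0.3]
grip_width: -0.0001
t 11.02 p [0.5482 0.1811 0.0402] yaw_y 0.2354 z [-0. -0. -1.] F [-1.74 -0.59  0.26] w -0.0001 tip 0.008 q [ 0.32  0.55 -0.08  0.94 -0.    1.65]
```

```bash
python3 -m jog '[[[0.0005,0.0001,-0.0005,0,0,0,255],[0.001,0.0002,-0.001,0,0,0,255],[0.001,0.0002,-0.001,0,0,0,255],[0.001,0.0002,-0.001,0,0,0,255]]]'; python3 -m jog '[[[0.0005,0.0001,-0.0005,0,0,0,255],[0.001,0.0002,-0.0005,0,0,0,255],[0.001,0.0002,-0.0005,0,0,0,255],[0.001,0.0002,-0.0005,0,0,0,255]]]'; python3 -c "from h import *;st()"
```

```text
clock: 11.35
eef_pos: [0.5483, 0.1811, 0.0401]
tool_rot: [0.619, 0.785, -0.001, -0.001]
ft_force: [-4.3, -1.7, 6.5]
grip_width: 0.0001
clock: 11.68
eef_pos: [0.5484, 0.1811, 0.0401]
tool_rot: [0.619, 0.785, -0.001, -0.001]
ft_force: [-8.7, -1.6, 12.8]
grip_width: -0.0001
t 11.68 p [0.5484 0.1811 0.0401] yaw_y 0.2356 z [-0.003 -0.001 -1.   ] F [-8.73 -1.64 12.79] w -0.0001 tip 0.008 q [ 0.32  0.55 -0.08  0.94  0.    1.65]
```

```bash
python3 -m jog '[[[0.0005,0.0001,0.0003,0,0,0,255],[0.0005,0.0001,0.0003,0,0,0,255],[0.0005,0.0001,0.0003,0,0,0,255],[0.0005,0.0001,0.0003,0,0,0,255],[0.0005,0.0001,0.0003,0,0,0,255],[0.0005,0.0001,0.0003,0,0,0,255]]]'; python3 -c "from h import *;st()"
```

```text
clock: 12.18
eef_pos: [0.5483, 0.1811, 0.0401]
tool_rot: [0.619, 0.785, -0.002, -0.001]
ft_force: [-9.7, -2.1, 11.3]
grip_width: 0.0001
t 12.18 p [0.5483 0.1811 0.0401] yaw_y 0.2356 z [-0.004 -0.001 -1.   ] F [-9.66 -2.11 11.33] w 0.0001 tip 0.008 q [ 0.32  0.55 -0.08  0.95  0.    1.65]
```

```bash
python3 -m jog '[[[0.0001,0,0.0003,0,0,0,255],[0.0001,0,0.0003,0,0,0,255],[0.0001,0,0.0003,0,0,0,255],[0.0001,0,0.0003,0,0,0,255],[0.0001,0,0.0003,0,0,0,255],[0.0001,0,0.0003,0,0,0,255],[0.0001,0,0.0003,0,0,0,255],[0.0001,0,0.0003,0,0,0,255]]]'
python3 - <<'E'
from h import *
st(); im=bot.camera("wrist"); t=bot.camera("scene")
a=cv2.resize(im[0:400,120:500],(500,526)); b=cv2.resize(t[140:240,290:470][:, :100],None,fx=3,fy=3,interpolation=cv2.INTER_CUBIC)
c=np.zeros((526,800,3),np.uint8); c[:,:500]=a; c[:300,500:]=b; cv2.imwrite("pics/f.png",c); st()
E
```

```text
clock: 12.85
eef_pos: [0.5484, 0.1811, 0.0401]
tool_rot: [0.619, 0.785, -0.002, -0.002]
ft_force: [-8.9, -1.3, 9.8]
grip_width: -0.0003
t 12.85 p [0.5484 0.1811 0.0401] yaw_y 0.2357 z [-0.005 -0.001 -1.   ] F [-8.95 -1.34  9.77] w -0.0003 tip 0.008 q [ 0.32  0.55 -0.08  0.95  0.    1.65]
t 12.95 p [0.5484 0.1811 0.0401] yaw_y 0.2356 z [-0.005 -0.001 -1.   ] F [-8.84 -2.82 10.05] w -0.0 tip 0.008 q [ 0.32  0.55 -0.08  0.95  0.    1.65]
```

View pics/f.png

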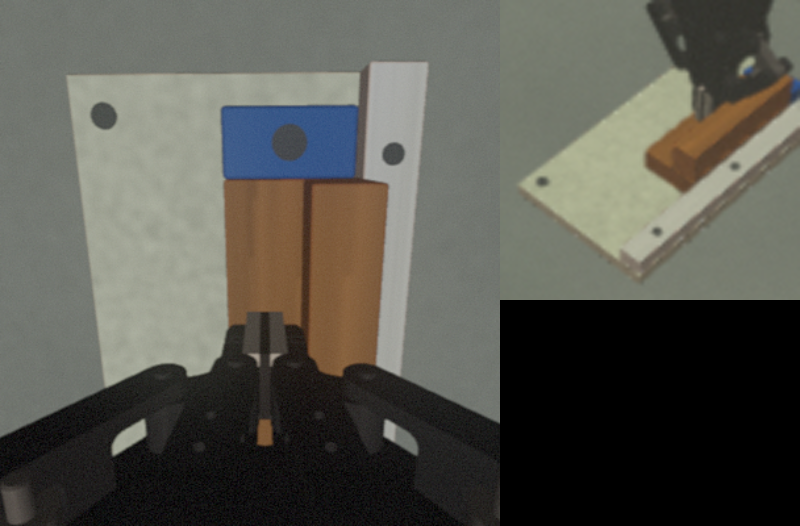

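The final view shows the rail's end on the stop (row 179), its back on the fence, and the tips in the step. Base friction may take some of the push, so I'll add a little towards the fence and then hand in.

```bash
python3 -m jog '[[[0.0006,0.0001,0,0,0,0,255],[0.0006,0.0001,0,0,0,0,255],[0.0006,0.0001,0,0,0,0,255],[0.0006,0.0001,0,0,0,0,255],[0.0006,0.0001,0,0,0,0,255],[0.0006,0.0001,0,0,0,0,255]]]'; python3 -c "
from h import *;st()
F=bot.get_obs()['ft_force'];f=F[0]*.9725+F[1]*.233;print(f)
if -14<f<-8.5 and 8<F[2]<14: print(bot.job_done())"
```

```text
clock: 13.45
eef_pos: [0.5484, 0.1811, 0.0401]
tool_rot: [0.619, 0.785, -0.002, -0.002]
ft_force: [-9.9, -1.0, 11.9]
grip_width: 0.0002
t 13.45 p [0.5484 0.1811 0.0401] yaw_y 0.2357 z [-0.006 -0.001 -1.   ] F [-9.86 -0.99 11.89] w 0.0002 tip 0.008 q [ 0.32  0.55 -0.08  0.95  0.    1.65]
-9.816748229588532
the job is handed in; nothing more can be done
None
```

I set the small brown rail flat on the jig base, with its back along the fence and its end against the blue stop, and let go of it. I then pushed the closed fingertips into its step and handed the job in at about 13.5 s, still holding that push.

- **Forces at the end:** the wrist read about 9.8 N towards the fence and 11.9 N down, above the roughly 8 N asked for. Base friction may take some of the fence share; I could not measure that separately.
- **Position:** the last wrist picture showed no visible gap at the stop or the fence. It was taken just before one last small increase in the push.
- **Mismatch:** the rail met the stop about 2 mm farther along than the picture fit predicted, which is within the camera calibration.
- **Other objects:** the arm went nowhere near the turntable, file case, glass pot or hull, but I took no final picture of them to confirm they had not moved.

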